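Put the dressing stick away in its tube

ROBOT

A 7-joint arm with a two-finger parallel gripper is mounted at the origin on the work surface. World frame = base frame: x ahead of the robot, y to its left, z up, the work surface at z = 0. Lengths are in m, angles in rad, forces in N, time in s.
With the tool pointing down it reaches from about 0.425 to 0.875 m from the base axis. Payload 4.7 kg.
Tool frame: the origin (TCP) lies midway between the tips of the shut fingers; the grasp point (between the pads) lies 19 mm behind it (ctrl.grip_point_offset is the distance from the TCP to the grasp point, in m); z points along the fingers, y is the line along which they close (so a half turn about z gives the same grasp; the last joint's range is limited). The gripper opens to 87 mm and grips with 3 to 60 N. Pads are 19 mm wide; open, the fingers measure 117 mm over their backs; the gripper's body (75 mm by 190 mm) begins 51 mm behind the grasp point.
Start: joints at [1.29, 0.321, -0.07, 1.45, 0.023, 1.371, -0.057], TCP at [0.189, -0.622, 0.223] pointing down, gripper open.
Joint ranges: [-2.86, 2.86], [-0.3, 2.09], [-1.38, 1.24], [0.06, 2.45], [-1.56, 4.7], [0.09, 2.05], [-2.69, 2.69]. Speed limits (rad/s): [2.57, 2.57, 3.14, 3.14, 3.14, 3.14, 3.14].

INTERFACE

Orientations are given as a rotation vector (axis times angle).
In Python, from bench import ctrl gives the robot as it stands. The module is installed in compiled form; this text tells all that it offers.
- The arm moves only by the shell command python3 -m handwheel 'ROWS' [OPENING] [FORCE]. ROWS is JSON, a list of rows, each an object of numbers: "x", "y", "z": the shift along the tool's x, y, z in m; "wx", "wy", "wz": the turn, a rotation vector about the tool's x, y, z in degrees. A call has 1 to 10 rows; each row is the pose to reach, as a shift and turn from the pose commanded when the call began, along the tool's axes at that moment; what a row does not reach only later rows make up. A row lasts 1/12 s, in which the tool goes at most 41.7 mm and 7.16 degrees, less where a joint would pass 70% of its speed; a pose out of reach is approached as far as the arm can. A call with a gripper value outside its range is refused whole. OPENING is the finger opening in m, from 0 to 0.087, set as the call begins (- or left out, the last holds). The fingers move at their own pace and stop on an object; FORCE is the grip in N (left out, the last holds). Time passes only in rows, so rows that repeat a pose let the fingers close. It gives the time, the measured TCP pose, the force, the opening and the grip force at its end, in the units of the state.
- ctrl.get_state(): the state, without advancing time (a new reading comes with each control period).
- ctrl.get_image(name): name is "scene" or "top" or "wrist"; returns a dict with "image" (420x560x3 uint8, red, green, blue), "K" (3x3 intrinsics, pixels), "world_to_cam" (4x4, takes a point from world to camera coordinates); the wrist camera has in their place "hand_eye" (4x4, takes a point from camera to tool coordinates, whose origin is the TCP and whose axes are the flange's). Camera axes: x right, y down, z forward; pixel columns grow to the right and rows downward; lengths in m; the calibration is good to about 2 mm. A picture is of the moment at which its call begins: read the wrist's pose just before it. There is no depth.
- ctrl.close_job(): hands the job in; it is judged then, once.
The state is a dict: "time": time; "joint_positions": joint angles; "qd": joint speeds; "joint_torque": joint torques, N m; "position": TCP position; "tool_rot": TCP orientation; "ft_force": force on the tool from outside, world axes, zero at the start; "torque": the same for the moment, N m; "grip_width": opening from 0.0 (shut) to 1.0 (fully open); "grip_force": force on a finger pad.
Only numpy, scipy, OpenCV 4.12 (cv2) and the standard library are available. Lean on these libraries where they do the work, as an engineer would, in place of code of your own. Each camera call takes 0.05 s, during which the arm holds its last target. There are 200 camera calls.

TASK

Two wheel-dressing sticks stand on the black drying mat. Pick up the full-length one and put it away stone end down, right to the bottom of the narrow steel tube that is bolted to the bench, then let go of it. Leave the worn-down short stick and the wide, low steel cup where they are.

Things in the scene. Friction and masses are not known exactly. Their poses are not given: they have to be found in the camera images.
- long_stick: The full-length dressing stick, standing upright on the 4 mm thick black rubber drying mat (160 x 220 mm). A round grey stone rod, 26 mm in diameter and 110 mm long, with a round wooden grip, 30 mm in diameter and 50 mm long, on top of it: 160 mm in all, 0.11 to 0.23 kg. Origin at the centre of the stone's bottom face, z axis along the stick towards the wooden end. The grip spans 110 to 160 mm from the origin.
- short_stick: The worn-down dressing stick, standing upright on the same mat about 100 to 180 mm (centres) from the long one (the two may be either way round): the same stone and the same wooden grip, but only 35 mm of stone is left, 85 mm in all. Origin at the centre of the stone's bottom face, z axis upward. It stays where it is, standing.
- tube: The holder: an upright round steel tube, open at the top, bolted to the bench and immovable. Outer diameter 60 mm, bore 52 mm, wall 4 mm, on a flange 84 mm in diameter and 6 mm thick. Origin at the centre of the flange's underside, on the bench; z axis up along the tube. The rim is 100 mm and the floor of the bore 8 mm above the origin. A stick dropped in may lean against the rim.
- cup: A wide, low, open steel cup, loose on the bench, without handles, 100 mm across the rim and 60 mm high, about 0.35 kg. Origin at the centre of its underside, z axis up. It and the tube may be either way round on the bench. It stays where it is.
Mind the look-alikes: they are no part of the job. What is shaped like the long_stick but blue is not meant.

How it is judged:
At the end, for the whole second after the job is handed in: Long stick at rest in the tube, wooden end up, leaning under 26 degrees, its stone end's centre under 20 mm above the bench and within 22 mm of the tube's axis. Short stick still standing (tilt under 0.3 rad), and it and the cup within 30 mm of where they were (z of long_stick in the frame of tube below 0.02 m and horizontal distance between long_stick and tube below 0.022 m and angle between long_stick's own z axis and vertical below 0.45 rad and linear speed of long_stick below 0.03 m/s and distance of each of short_stick, cup from where it was at the start of the episode below 0.03 m and angle between short_stick's own z axis and vertical below 0.3 rad); the robot touches nothing.
It fails at once if the short stick is knocked over or carried off (moved over 30 mm or tilted over 0.5 rad) (distance of short_stick from where it was at the start of the episode above 0.03 m or angle between short_stick's own z axis and vertical above 0.5 rad).
It fails at once if the cup is moved over 30 mm (distance of cup from where it was at the start of the episode above 0.03 m).
It also fails if it takes over 40 s, if anything falls off the work surface, if the arm or the gripper's body presses on something with over 40 N, if the wrist force passes 120 N, or if a joint passes its speed limit or range.

## Working session

There is one attempt and no reset: what is moved stays moved. The work goes in short steps, Python scripts to look and compute and a shell command to move; the robot and the scene stay as the last step left them, time stands still between calls to the robot, and variables do not carry over. Pictures are saved under pics/ and viewed, at most 10 in all, crops included, and the job is handed in when it is done.

```bash
mkdir -p pics; cat > h.py <<'E'
from bench import ctrl
import cv2,numpy as np
def snap(n,f):
    d=ctrl.get_image(n); cv2.imwrite('pics/'+f,d['image'][:,:,::-1]); return d
def ray(d,u,v,z):
    K=np.array(d['K']);T=np.array(d['world_to_cam']);R=T[:3,:3];c=-R.T@T[:3,3]
    r=R.T@np.linalg.inv(K)@[u,v,1]; return c+r*(z-c[2])/r[2]
E
python3 - <<'E'
from h import *
import pickle
a={n:snap(n,n+'0.png') for n in('top','scene')}
pickle.dump(a,open('a.pkl','wb'))
s=ctrl.get_state();print(s['time'],s['position'],s['tool_rot'],cv2.Rodrigues(np.array(s['tool_rot'],float))[0].round(3))
E
```

```text
0.1 [ 0.18866561 -0.62151762  0.22159416] [-3.10592105e+00 -4.61141418e-01  5.26002527e-04] [[ 0.957  0.291 -0.001]
 [ 0.291 -0.957  0.002]
 [-0.    -0.002 -1.   ]]
```

View pics/top0.png

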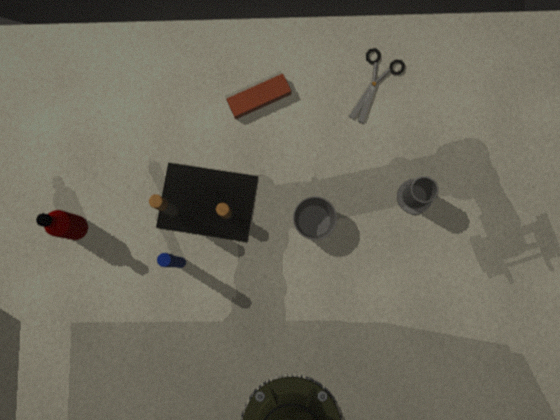

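View pics/scene0.png

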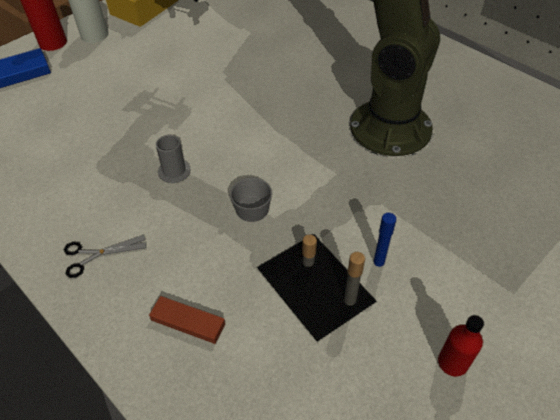

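Candidates in the top view: the wooden-topped stick at (156,201), with long grey stone at scene (356,258); the wooden-topped stick at (222,209), which is short at scene (309,240); and the blue one at (165,260). I choose (156,201) and will check it in a close crop.

```bash
python3 - <<'E'
from h import *
import pickle
a=pickle.load(open('a.pkl','rb'))
t=a['top']['image'];s=a['scene']['image']
f=lambda i,x,y,w,h,k:cv2.convertScaleAbs(cv2.resize(i[y:y+h,x:x+w],None,fx=k,fy=k,interpolation=2),alpha=1.5)
m=np.vstack([np.hstack([f(t,140,180,100,70,4),f(s,300,230,100,70,4)]),np.hstack([f(t,390,165,100,70,4),f(t,285,185,100,70,4)])])
cv2.imwrite('pics/m.png',m[:,:,::-1])
for n,l in {'top':[('long',156,201,.164),('short',222,209,.089),('blue',165,260,.16),('tube',424,190,.1),('cup',316,216,.06)],'scene':[('long',356,257,.164),('short',309.5,239,.089),('blue',388,216,.16),('tube',170,144,.1),('cup',250,190,.06)]}.items():
  for q,u,v,z in l: print(n,q,ray(a[n],u,v,z).round(3))
  print(np.linalg.inv(a[n]['world_to_cam'])[:3,3].round(3))
E
```

```text
top long [0.491 0.272 0.164]
top short [0.482 0.146 0.089]
top blue [0.369 0.252 0.16 ]
top tube [ 0.515 -0.294  0.1  ]
top cup [ 0.467 -0.062  0.06 ]
[ 0.324 -0.016  1.231]
scene long [0.497 0.272 0.164]
scene short [0.486 0.144 0.089]
scene blue [0.373 0.251 0.16 ]
scene tube [ 0.521 -0.288  0.1  ]
scene cup [ 0.464 -0.067  0.06 ]
[1.001 0.589 1.013]
```

View pics/m.png

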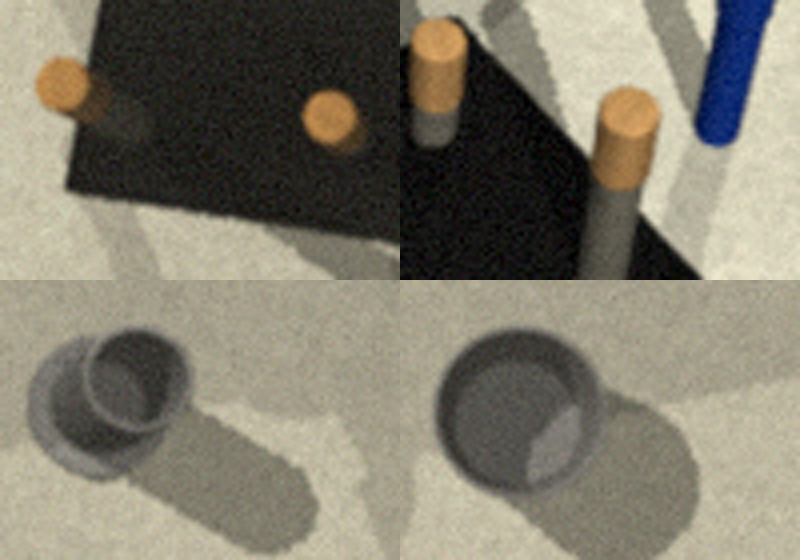

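The crop confirms it. The stick at top (155.5,201) has a wooden top on a long grey stone, the one at (222,209) is short, and the tube rim centre is at (424.5,190). Averaging the two views puts the long stick at about (0.494, 0.272) and the tube at about (0.518, -0.291). I'll go round by way of the tube, at z 0.26.

```bash
cat >> h.py <<'E'
def shift(p):
    s=ctrl.get_state();R=cv2.Rodrigues(np.array(s['tool_rot'],float))[0]
    print(s['time'],s['position'].round(4) if hasattr(s['position'],'round') else s['position'],'->',(R.T@(np.array(p)-s['position'])).round(4),s['grip_width'],s['grip_force'])
E
python3 -c "
from h import *
shift([.54,-.25,.26]);R=cv2.Rodrigues(np.array(ctrl.get_state()['tool_rot'],float))[0];print(R.T@(np.array([.494,.272,.26])-[.54,-.25,.26]))"
```

```text
0.1 [ 0.1887 -0.6215  0.2216] -> [ 0.4441 -0.2535 -0.038 ] 0.9974858821344467 0.0
[ 0.1076456  -0.51284668  0.00083956]
```

```bash
python3 -m handwheel '[{"x":0.03,"y":-0.015,"z":-0.02},{"x":0.065,"y":-0.035,"z":-0.038},{"x":0.444,"y":-0.254,"z":-0.038},{"x":0.444,"y":-0.254,"z":-0.038},{"x":0.444,"y":-0.254,"z":-0.038},{"x":0.444,"y":-0.254,"z":-0.038},{"x":0.444,"y":-0.254,"z":-0.038},{"x":0.444,"y":-0.254,"z":-0.038},{"x":0.444,"y":-0.254,"z":-0.038},{"x":0.444,"y":-0.254,"z":-0.038}]' 0.087
python3 -c "
from h import *
shift([.494,.272,.26])"
```

```text
0.1 [ 0.1887 -0.6215  0.2216] -> [ 0.5518 -0.7663 -0.0372] 0.9974858821344467 0.0invalid input at $[0]: expected keys x, y, z, wx, wy, wz
```

All six keys are needed in each row.

```bash
python3 -m handwheel '[{"x":0.03,"y":-0.015,"z":-0.02,"wx":0,"wy":0,"wz":0},{"x":0.065,"y":-0.035,"z":-0.038,"wx":0,"wy":0,"wz":0},{"x":0.444,"y":-0.254,"z":-0.038,"wx":0,"wy":0,"wz":0},{"x":0.444,"y":-0.254,"z":-0.038,"wx":0,"wy":0,"wz":0},{"x":0.444,"y":-0.254,"z":-0.038,"wx":0,"wy":0,"wz":0},{"x":0.444,"y":-0.254,"z":-0.038,"wx":0,"wy":0,"wz":0},{"x":0.444,"y":-0.254,"z":-0.038,"wx":0,"wy":0,"wz":0},{"x":0.444,"y":-0.254,"z":-0.038,"wx":0,"wy":0,"wz":0},{"x":0.444,"y":-0.254,"z":-0.038,"wx":0,"wy":0,"wz":0},{"x":0.444,"y":-0.254,"z":-0.038,"wx":0,"wy":0,"wz":0}]' 0.087
python3 -c "
from h import *
shift([.494,.272,.26])"
```

```text
time: 0.93
position: [0.4678, -0.326, 0.2601]
tool_rot: [3.108, 0.461, -0.001]
ft_force: [0.8, -0.1, -0.7]
grip_width: 1.001
grip_force: 0.0
0.9333 [ 0.4678 -0.326   0.2601] -> [ 0.1987 -0.5647  0.    ] 1.0010321360616043 0.0
```

```bash
python3 -m handwheel '[{"x":0.19,"y":-0.56,"z":0,"wx":0,"wy":0,"wz":0},{"x":0.19,"y":-0.56,"z":0,"wx":0,"wy":0,"wz":0},{"x":0.19,"y":-0.56,"z":0,"wx":0,"wy":0,"wz":0},{"x":0.19,"y":-0.56,"z":0,"wx":0,"wy":0,"wz":0},{"x":0.19,"y":-0.56,"z":0,"wx":0,"wy":0,"wz":0},{"x":0.19,"y":-0.56,"z":0,"wx":0,"wy":0,"wz":0},{"x":0.19,"y":-0.56,"z":0,"wx":0,"wy":0,"wz":0},{"x":0.19,"y":-0.56,"z":0,"wx":0,"wy":0,"wz":0},{"x":0.19,"y":-0.56,"z":0,"wx":0,"wy":0,"wz":0},{"x":0.19,"y":-0.56,"z":0,"wx":0,"wy":0,"wz":0}]'
python3 -c "
from h import *
shift([.494,.272,.26])"
```

```text
time: 1.77
position: [0.4798, 0.0905, 0.2602]
tool_rot: [3.107, 0.461, 0.0]
ft_force: [1.5, -0.0, -0.3]
grip_width: 1.002
grip_force: 0.0
1.7667 [0.4798 0.0905 0.2602] -> [ 0.0663 -0.1696  0.    ] 1.002401339162146 0.0
```

```bash
python3 -m handwheel '[{"x":0.066,"y":-0.17,"z":0,"wx":0,"wy":0,"wz":0},{"x":0.066,"y":-0.17,"z":0,"wx":0,"wy":0,"wz":0},{"x":0.066,"y":-0.17,"z":0,"wx":0,"wy":0,"wz":0},{"x":0.066,"y":-0.17,"z":0,"wx":0,"wy":0,"wz":0},{"x":0.066,"y":-0.17,"z":0,"wx":0,"wy":0,"wz":0},{"x":0.066,"y":-0.17,"z":0,"wx":0,"wy":0,"wz":0},{"x":0.066,"y":-0.17,"z":0,"wx":0,"wy":0,"wz":0},{"x":0.066,"y":-0.17,"z":0,"wx":0,"wy":0,"wz":0}]'
python3 - <<'E'
from h import *
s=ctrl.get_state();d=snap('wrist','w1.png')
R=cv2.Rodrigues(np.array(s['tool_rot'],float))[0];T=np.eye(4);T[:3,:3]=R;T[:3,3]=s['position']
W=np.linalg.inv(T@np.array(d['hand_eye']));c=np.array(d['K'])@(W@[.494,.272,.164,1])[:3];print(c[:2]/c[2])
shift([.494,.272,.26])
hsv=cv2.cvtColor(d['image'],cv2.COLOR_RGB2HSV);m=cv2.inRange(hsv,(8,90,60),(22,255,255))
n,_,st,ce=cv2.connectedComponentsWithStats(m)
d['world_to_cam']=W
for i in range(1,n):
  if st[i,4]>150: print(st[i],ce[i].round(1),ray(d,*ce[i],.164).round(4))
E
```

```text
time: 2.43
position: [0.4944, 0.269, 0.2597]
tool_rot: [3.107, 0.459, -0.001]
ft_force: [0.1, -0.9, 1.0]
grip_width: 0.999
grip_force: 0.0
[282.86053106 207.74991175]
2.4833 [0.4947 0.2685 0.2599] -> [ 0.0003 -0.0035 -0.0001] 0.9978891808680714 0.0
[ 456    0  104   33 2767] [503.   13.1] [0.6782 0.1631 0.164 ]
[ 264  181   35   43 1203] [280.9 202.6] [0.4978 0.2748 0.164 ]
[367 205  37  36 915] [384.8 222.8] [0.5064 0.185  0.164 ]
[ 97 265  32  56 878] [109.1 292.8] [0.3708 0.4004 0.164 ]
[445 265  33  56 921] [464.5 293. ] [0.4644 0.0901 0.164 ]
[ 261  332  299   20 4827] [421.9 343.2] [0.4028 0.1053 0.164 ]
```

View pics/w1.png

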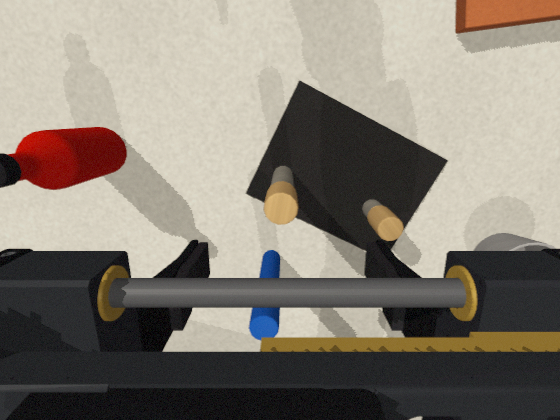

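The wrist view shows the long stick's top face at (281,208), against a prediction of (283,208). The short stick is at (385,220) and the blue one at (265,300), both clear of the fingers. I'll go down and grip.

```bash
python3 -m handwheel '[{"x":0,"y":-0.004,"z":0.02,"wx":0,"wy":0,"wz":0},{"x":0,"y":-0.004,"z":0.05,"wx":0,"wy":0,"wz":0},{"x":0,"y":-0.004,"z":0.08,"wx":0,"wy":0,"wz":0},{"x":0,"y":-0.004,"z":0.105,"wx":0,"wy":0,"wz":0},{"x":0,"y":-0.004,"z":0.125,"wx":0,"wy":0,"wz":0},{"x":0,"y":-0.004,"z":0.137,"wx":0,"wy":0,"wz":0},{"x":0,"y":-0.004,"z":0.137,"wx":0,"wy":0,"wz":0},{"x":0,"y":-0.004,"z":0.137,"wx":0,"wy":0,"wz":0}]'
python3 -m handwheel '[{"x":0,"y":0,"z":0,"wx":0,"wy":0,"wz":0},{"x":0,"y":0,"z":0,"wx":0,"wy":0,"wz":0},{"x":0,"y":0,"z":0,"wx":0,"wy":0,"wz":0},{"x":0,"y":0,"z":0,"wx":0,"wy":0,"wz":0},{"x":0,"y":0,"z":0,"wx":0,"wy":0,"wz":0},{"x":0,"y":0,"z":0,"wx":0,"wy":0,"wz":0},{"x":0,"y":0,"z":0,"wx":0,"wy":0,"wz":0},{"x":0,"y":0,"z":0,"wx":0,"wy":0,"wz":0}]' 0 40
```

```text
time: 3.15
position: [0.4935, 0.2733, 0.1236]
tool_rot: [3.107, 0.459, -0.0]
ft_force: [-0.2, 0.1, 0.1]
grip_width: 1.001
grip_force: 0.0
time: 3.82
position: [0.4931, 0.2743, 0.1233]
tool_rot: [3.107, 0.461, -0.0]
ft_force: [0.4, 0.2, -1.4]
grip_width: 0.476
grip_force: 0.0
```

```bash
python3 -m handwheel '[{"x":0,"y":0,"z":0,"wx":0,"wy":0,"wz":0},{"x":0,"y":0,"z":0,"wx":0,"wy":0,"wz":0},{"x":0,"y":0,"z":0,"wx":0,"wy":0,"wz":0},{"x":0,"y":0,"z":0,"wx":0,"wy":0,"wz":0},{"x":0,"y":0,"z":0,"wx":0,"wy":0,"wz":0},{"x":0,"y":0,"z":0,"wx":0,"wy":0,"wz":0}]'
```

```text
time: 4.32
position: [0.4931, 0.2743, 0.1232]
tool_rot: [3.107, 0.461, -0.0]
ft_force: [-0.2, 0.1, -1.0]
grip_width: 0.339
grip_force: 40.0
```

Gripped, so I lift it 170 mm.

```bash
python3 -m handwheel '[{"x":0,"y":0,"z":-0.005,"wx":0,"wy":0,"wz":0},{"x":0,"y":0,"z":-0.02,"wx":0,"wy":0,"wz":0},{"x":0,"y":0,"z":-0.045,"wx":0,"wy":0,"wz":0},{"x":0,"y":0,"z":-0.075,"wx":0,"wy":0,"wz":0},{"x":0,"y":0,"z":-0.105,"wx":0,"wy":0,"wz":0},{"x":0,"y":0,"z":-0.135,"wx":0,"wy":0,"wz":0},{"x":0,"y":0,"z":-0.155,"wx":0,"wy":0,"wz":0},{"x":0,"y":0,"z":-0.165,"wx":0,"wy":0,"wz":0},{"x":0,"y":0,"z":-0.17,"wx":0,"wy":0,"wz":0},{"x":0,"y":0,"z":-0.17,"wx":0,"wy":0,"wz":0}]'
python3 -c "
from h import *
shift([.518,-.291,.293])"
```

```text
time: 5.15
position: [0.4931, 0.2744, 0.2935]
tool_rot: [3.107, 0.461, 0.001]
ft_force: [0.1, -0.4, -1.5]
grip_width: 0.337
grip_force: 40.0
5.15 [0.4931 0.2744 0.2935] -> [-1.405e-01  5.482e-01  5.000e-04] 0.33688142303364854 39.99951045960188
```

```bash
python3 -m handwheel '[{"x":-0.002,"y":0.008,"z":0,"wx":0,"wy":0,"wz":0},{"x":-0.006,"y":0.024,"z":0,"wx":0,"wy":0,"wz":0},{"x":-0.012,"y":0.047,"z":0,"wx":0,"wy":0,"wz":0},{"x":-0.019,"y":0.075,"z":0,"wx":0,"wy":0,"wz":0},{"x":-0.027,"y":0.107,"z":0,"wx":0,"wy":0,"wz":0},{"x":-0.036,"y":0.14,"z":0,"wx":0,"wy":0,"wz":0},{"x":-0.044,"y":0.173,"z":0,"wx":0,"wy":0,"wz":0},{"x":-0.053,"y":0.206,"z":0,"wx":0,"wy":0,"wz":0},{"x":-0.061,"y":0.239,"z":0,"wx":0,"wy":0,"wz":0},{"x":-0.07,"y":0.272,"z":0,"wx":0,"wy":0,"wz":0}]'
python3 -m handwheel '[{"x":-0.008,"y":0.033,"z":0,"wx":0,"wy":0,"wz":0},{"x":-0.017,"y":0.066,"z":0,"wx":0,"wy":0,"wz":0},{"x":-0.025,"y":0.099,"z":0,"wx":0,"wy":0,"wz":0},{"x":-0.034,"y":0.132,"z":0,"wx":0,"wy":0,"wz":0},{"x":-0.042,"y":0.165,"z":0,"wx":0,"wy":0,"wz":0},{"x":-0.051,"y":0.198,"z":0,"wx":0,"wy":0,"wz":0},{"x":-0.058,"y":0.228,"z":0,"wx":0,"wy":0,"wz":0},{"x":-0.064,"y":0.25,"z":0,"wx":0,"wy":0,"wz":0},{"x":-0.068,"y":0.266,"z":0,"wx":0,"wy":0,"wz":0},{"x":-0.07,"y":0.274,"z":0,"wx":0,"wy":0,"wz":0}]'
python3 -m handwheel '[{"x":0,"y":0.002,"z":0,"wx":0,"wy":0,"wz":0},{"x":0,"y":0.002,"z":0,"wx":0,"wy":0,"wz":0},{"x":0,"y":0.002,"z":0,"wx":0,"wy":0,"wz":0},{"x":0,"y":0.002,"z":0,"wx":0,"wy":0,"wz":0}]'
python3 - <<'E'
from h import *
s=ctrl.get_state();d=snap('wrist','w2.png');e=snap('scene','s2.png');t=snap('top','t2.png')
f=lambda i,x,y,w,h,k:cv2.convertScaleAbs(cv2.resize(i[y:y+h,x:x+w],None,fx=k,fy=k,interpolation=2),alpha=1.3)
m=np.hstack([f(e['image'],110,60,130,140,3),f(d['image'],150,60,260,280,1.5)]);cv2.imwrite('pics/m2.png',m[:,:,::-1])
R=cv2.Rodrigues(np.array(s['tool_rot'],float))[0];T=np.eye(4);T[:3,:3]=R;T[:3,3]=s['position']
W=np.linalg.inv(T@np.array(d['hand_eye']))
for z in(.1,.0):
  c=np.array(d['K'])@(W@[.518,-.291,z,1])[:3];print(c[:2]/c[2])
np.savez('w2.npz',K=d['K'],W=W)
shift([.518,-.291,.293])
E
```

```text
time: 5.98
position: [0.5038, -0.0088, 0.2915]
tool_rot: [-3.107, -0.46, 0.004]
ft_force: [0.7, 0.3, -1.5]
grip_width: 0.336
grip_force: 40.0
time: 6.82
position: [0.5161, -0.2918, 0.2912]
tool_rot: [-3.107, -0.455, 0.005]
ft_force: [0.4, 0.1, -1.6]
grip_width: 0.335
grip_force: 40.0
time: 7.15
position: [0.5189, -0.2886, 0.2936]
tool_rot: [-3.107, -0.466, -0.001]
ft_force: [1.0, -0.0, -0.7]
grip_width: 0.337
grip_force: 40.0
[288.4096096  185.51014062]
[288.0997432  170.76205989]
7.3 [ 0.5186 -0.2896  0.2936] -> [-0.001   0.0012  0.0006] 0.3350446565372007 39.99944508075714
```

View pics/m2.png

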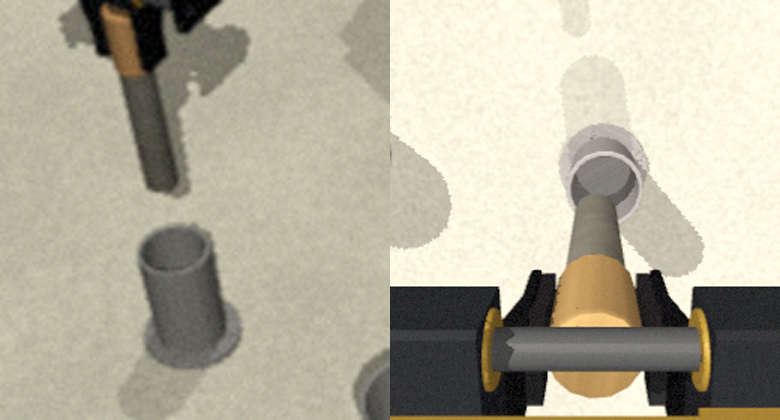

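The wrist view shows the rim centre at about (293,185), with (288,185.5) predicted, and the stone's end near (291,197). I'll check the offset and the stick's tilt numerically.

```bash
python3 - <<'E'
from h import *
z=np.load('w2.npz');d={'K':z['K'],'world_to_cam':z['W']}
print('rim',ray(d,293,185.3,.1))
P=lambda p:(lambda c:(c[:2]/c[2]).round(1))(d['K']@(d['world_to_cam']@[*p,1])[:3])
R=cv2.Rodrigues(np.array(ctrl.get_state()['tool_rot'],float))[0];p=np.array(ctrl.get_state()['position'])
for b in(.174,.284):
  for s in(-.013,0,.013): print(b,s,P([p[0]+s*R[0,1],p[1]+s*R[1,1],b]))
im=cv2.imread('pics/w2.png');t=ctrl.get_image('scene')
for b in(.174,.284,.1):
  c=t['K']@(t['world_to_cam']@[p[0],p[1],b,1])[:3];print('scene',b,c[:2]/c[2])
b=im[180:300,250:340];cv2.imwrite('pics/c.png',cv2.resize(b,None,fx=6,fy=5))
E
```

```text
rim [ 0.51976966 -0.29592085  0.1       ]
0.174 -0.013 [273.3 201.6]
0.174 0 [287.5 201.6]
0.174 0.013 [301.7 201.6]
0.284 -0.013 [265.4 251. ]
0.284 0 [287.8 251. ]
0.284 0.013 [310.2 251.1]
scene 0.174 [165.02279116 119.80405705]
scene 0.284 [155.98091603  81.05774645]
scene 0.1 [170.44313079 143.03133675]
```

View pics/c.png

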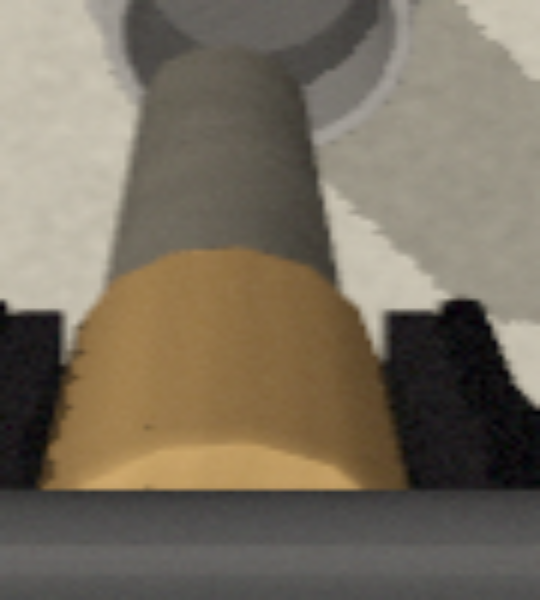

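The stick hangs straight, with its stone end at x 287.5 as predicted. The bore is about 4 mm further along tool y, so I shift and lower it into the tube.

```bash
python3 -m handwheel '[{"x":0,"y":0.004,"z":0.005,"wx":0,"wy":0,"wz":0},{"x":0,"y":0.004,"z":0.02,"wx":0,"wy":0,"wz":0},{"x":0,"y":0.004,"z":0.04,"wx":0,"wy":0,"wz":0},{"x":0,"y":0.004,"z":0.055,"wx":0,"wy":0,"wz":0},{"x":0,"y":0.004,"z":0.065,"wx":0,"wy":0,"wz":0},{"x":0,"y":0.004,"z":0.072,"wx":0,"wy":0,"wz":0},{"x":0,"y":0.004,"z":0.079,"wx":0,"wy":0,"wz":0},{"x":0,"y":0.004,"z":0.086,"wx":0,"wy":0,"wz":0},{"x":0,"y":0.004,"z":0.093,"wx":0,"wy":0,"wz":0},{"x":0,"y":0.004,"z":0.1,"wx":0,"wy":0,"wz":0}]'
python3 - <<'E'
from h import *
e=snap('scene','s3.png');d=snap('wrist','w3.png')
f=lambda i,x,y,w,h,k:cv2.convertScaleAbs(cv2.resize(i[y:y+h,x:x+w],None,fx=k,fy=k,interpolation=2),alpha=1.3)
m=np.hstack([f(e['image'],110,60,130,140,3),f(d['image'],150,60,260,280,1.5)]);cv2.imwrite('pics/m3.png',m[:,:,::-1])
shift([.519,-.294,.1295])
E
```

```text
time: 8.18
position: [0.5198, -0.2948, 0.1932]
tool_rot: [3.107, 0.461, 0.001]
ft_force: [-0.3, 0.0, -1.0]
grip_width: 0.339
grip_force: 40.0
8.2833 [ 0.5189 -0.2943  0.192 ] -> [ 0.0003 -0.0002  0.0625] 0.3352866847350929 39.99949456192553
```

View pics/m3.png

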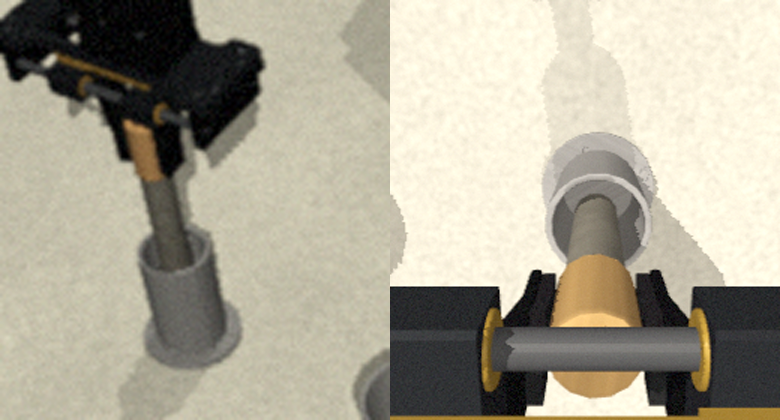

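The stone end is inside the bore and centred, and no contact force shows. I'll lower it the rest of the way and release.

```bash
python3 -m handwheel '[{"x":0,"y":0,"z":0.005,"wx":0,"wy":0,"wz":0},{"x":0,"y":0,"z":0.015,"wx":0,"wy":0,"wz":0},{"x":0,"y":0,"z":0.026,"wx":0,"wy":0,"wz":0},{"x":0,"y":0,"z":0.037,"wx":0,"wy":0,"wz":0},{"x":0,"y":0,"z":0.047,"wx":0,"wy":0,"wz":0},{"x":0,"y":0,"z":0.054,"wx":0,"wy":0,"wz":0},{"x":0,"y":0,"z":0.059,"wx":0,"wy":0,"wz":0},{"x":0,"y":0,"z":0.062,"wx":0,"wy":0,"wz":0},{"x":0,"y":0,"z":0.062,"wx":0,"wy":0,"wz":0},{"x":0,"y":0,"z":0.062,"wx":0,"wy":0,"wz":0}]'
```

```text
time: 9.12
position: [0.5197, -0.2946, 0.1315]
tool_rot: [3.107, 0.461, 0.0]
ft_force: [-0.4, -0.4, -1.4]
grip_width: 0.336
grip_force: 40.0
```

```bash
python3 -m handwheel '[{"x":0,"y":0,"z":0.002,"wx":0,"wy":0,"wz":0},{"x":0,"y":0,"z":0.003,"wx":0,"wy":0,"wz":0},{"x":0,"y":0,"z":0.003,"wx":0,"wy":0,"wz":0}]'
python3 -m handwheel '[{"x":0,"y":0,"z":0,"wx":0,"wy":0,"wz":0},{"x":0,"y":0,"z":0,"wx":0,"wy":0,"wz":0},{"x":0,"y":0,"z":0,"wx":0,"wy":0,"wz":0},{"x":0,"y":0,"z":0,"wx":0,"wy":0,"wz":0},{"x":0,"y":0,"z":0,"wx":0,"wy":0,"wz":0},{"x":0,"y":0,"z":0,"wx":0,"wy":0,"wz":0},{"x":0,"y":0,"z":0,"wx":0,"wy":0,"wz":0},{"x":0,"y":0,"z":0,"wx":0,"wy":0,"wz":0},{"x":0,"y":0,"z":0,"wx":0,"wy":0,"wz":0},{"x":0,"y":0,"z":0,"wx":0,"wy":0,"wz":0}]' 0.087
python3 -m handwheel '[{"x":0,"y":0,"z":0,"wx":0,"wy":0,"wz":0},{"x":0,"y":0,"z":0,"wx":0,"wy":0,"wz":0},{"x":0,"y":0,"z":-0.01,"wx":0,"wy":0,"wz":0},{"x":0,"y":0,"z":-0.03,"wx":0,"wy":0,"wz":0},{"x":0,"y":0,"z":-0.06,"wx":0,"wy":0,"wz":0},{"x":0,"y":0,"z":-0.09,"wx":0,"wy":0,"wz":0},{"x":0,"y":0,"z":-0.12,"wx":0,"wy":0,"wz":0},{"x":0,"y":0,"z":-0.15,"wx":0,"wy":0,"wz":0},{"x":0,"y":0,"z":-0.15,"wx":0,"wy":0,"wz":0},{"x":0,"y":0,"z":-0.15,"wx":0,"wy":0,"wz":0}]'
python3 -c "
from h import *
snap('scene','s4.png')"
```

```text
time: 9.37
position: [0.5195, -0.2946, 0.1284]
tool_rot: [3.107, 0.461, 0.0]
ft_force: [0.4, 0.3, -1.0]
grip_width: 0.336
grip_force: 40.0
time: 10.2
position: [0.5195, -0.2946, 0.1283]
tool_rot: [3.107, 0.461, -0.0]
ft_force: [-0.1, -0.4, -1.0]
grip_width: 0.966
grip_force: 0.0
time: 11.03
position: [0.5207, -0.2949, 0.2815]
tool_rot: [3.104, 0.461, 0.006]
ft_force: [-0.7, -0.1, -1.8]
grip_width: 1.0
grip_force: 0.0
```

View pics/s4.png

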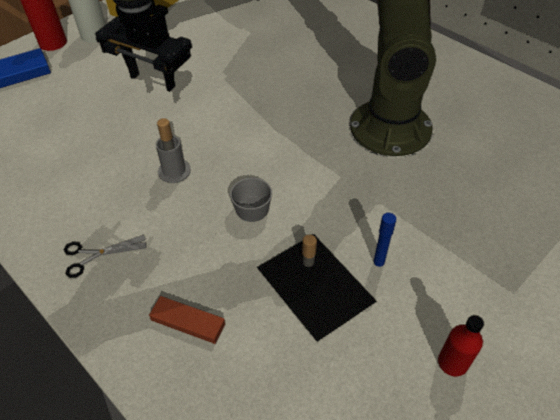

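The stick stands upright in the tube with its top at (163,122), which fits it resting on the bore's floor. The cup (250,195) and the short stick (309,245) haven't moved, and the gripper is clear.

```bash
python3 -c "
from bench import ctrl
print(ctrl.close_job())"
```

```text
the job is handed in; nothing more can be done
None
```

The full-length stick is in the narrow tube, stone end down, and released; the last camera view fits it resting on the tube floor, with the short stick and cup unmoved, and the job is handed in (no verdict was returned).

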